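Hold a cleaning tablet over the bowl with the tongs

ROBOT

A 6-joint arm with a two-finger parallel gripper is mounted at the origin on the work surface. World frame = base frame: x ahead of the robot, y to its left, z up, the work surface at z = 0. Lengths are in mm, angles in rad, forces in N, time in s.
With the tool pointing down it reaches from about 400 to 925 mm from the base axis. Payload 12.5 kg.
Tool frame: the origin (TCP) lies midway between the tips of the shut fingers; the grasp point (between the pads) lies 19 mm behind it (env.pinch_z is the z of the grasp point in the tool frame, in mm); z points along the fingers, y is the line along which they close (so a half turn about z gives the same grasp; the last joint's range is limited). The gripper opens to 95 mm and grips with 3 to 60 N. Pads are 20 mm wide; open, the fingers measure 119 mm over their backs; the gripper's body (75 mm by 180 mm) begins 59 mm behind the grasp point.
Start: joints at [-1.429, 0.491, 1.559, -0, 1.092, -0.106], TCP at [153.317, -605.921, 214.661] pointing down, gripper open.
Joint ranges: [-3.1, 3.1], [-0.84, 2.19], [0.05, 2.79], [-1.13, 4.28], [0.06, 2.93], [-2.69, 2.69]. Speed limits (rad/s): [2.22, 2.22, 2.79, 3.14, 3.14, 3.14].

INTERFACE

Orientations are given as [roll, pitch, yaw] about the fixed x, y, z axes, in that order (R = Rz(yaw) Ry(pitch) Rx(roll)).
In Python, from cell import env, eyes gives the robot as it stands.
- The arm moves only by the shell command python3 -m inch 'ROWS'. ROWS is JSON, a list of rows, each a list of 3 entries, a list of its own where there are three numbers: the shift along the tool's x, y, z in units of 60 mm (1.0 is 60 mm), then the turn about the tool's z in units of 5 degrees (1.0 is 5 degrees), then the closure, from -1 (fully open) to 1 (shut). In form: [[[tx, ty, tz], turn, claw], ...]. A call has exactly 10 rows; each row shifts and turns the commanded pose from where the row before left it, along the tool's axes as they then stand; what a row does not reach is not made up. A row lasts 1/8 s, in which the tool goes at most 62.5 mm and 10.7 degrees, less where a joint would pass 70% of its speed; a pose out of reach is approached as far as the arm can. A call is refused whole if a number of a shift passes 1 or a number of a turn 1, either way. A call with a gripper value outside its range is refused whole. The fingers move at their own pace and stop on an object; the grip force is fixed at half the most. Time passes only in rows, so rows that do not move let the fingers close, or fill a call up. It gives the time, the measured TCP pose, the force, the opening and the grip force at its end, in the units of the state.
- env.state(): the state, without advancing time (a new reading comes with each control period).
- eyes.read_camera(name): name is "scene" or "side" or "wrist"; returns a dict with "pixels" (400x640x3 uint8, red, green, blue), "fx", "fy", "cx", "cy" (pixels), "distortion" ([k1, k2, p1, p2, k3] as OpenCV has them; the pictures are not rectified), "extrinsics" (4x4, takes a point from world to camera coordinates). Camera axes: x right, y down, z forward; pixel columns grow to the right and rows downward; lengths in mm; the calibration is good to about 2 mm. A picture is of the moment at which its call begins. There is no depth.
- env.job_done(): hands the job in; it is judged then, once.
Trained networks look in a picture, given as the dict that the camera call returned (one of the last four; its "shot" number tells which), for a name from the list of things; names that differ only in an ending like _2 or _b are one class to them, and where a whole thing is asked for, a point or a joint stands for the part that bears it (a point fixed in the world has none). Each returns a list of dicts, best first, with "score" (0 to 1); they miss things now and then, are a little off and sometimes report something else, mostly with a low value. They report only what shows in the picture. A call takes as long as a camera call.
- eyes.boxes_of(name, picture): "centre" ([row, column] in pixels, amid what is visible of it).
- eyes.cut_out(name, picture): "mask" (400x640 bool, what is visible of it) and "centre" ([row, column] in pixels, amid what is visible of it).
- eyes.spot_point(name, picture): "centre" ([row, column] in pixels: a listed point, or the origin of a listed thing).
The state is a dict: "t": time; "joints": joint angles; "qvel": joint speeds; "tau": joint torques, N m; "eef_pos": TCP position; "tcp_rot": TCP orientation; "ft_force": force on the tool from outside, world axes, zero at the start; "moment": the same for the moment, N m; "opening": opening from 0.0 (shut) to 1.0 (fully open); "grip_force": force on a finger pad.
Only numpy, scipy, OpenCV 4.12 (cv2) and the standard library are available. Lean on these libraries where they do the work, as an engineer would, in place of code of your own. Each camera call takes 0.05 s, during which the arm holds its last target. There are 200 camera calls.

TASK

Pick up the tongs, and with them (never with the gripper itself) take the cleaning tablet off its blue stand and bring it over the white bowl. Finish while still holding: the tablet squeezed between both jaws of the tongs, still, over the middle of the bowl and clear above its rim, touching only the tongs. Do not move the bowl, and leave the bottle, the jar and the brush where they are.

Things in the scene. Friction and masses are not known exactly. Their poses are not given: they have to be found in the camera images.
- tongs: Steel tongs lying on their side (arms open and close horizontally), 214 mm long, 22 mm tall, 90 g. Origin: on the underside, midway between the arms, near the centre of mass, the place to grip. x runs from the hinge barrel (at -95 mm) to the jaw ends (+115 mm), y across, z up. The arms are upright flat bars, 3 mm thick, that move together, mirrored; springs press them open.
- tongs_grip (a point): Grip point: on the tongs' axis above their origin, 11 mm above the underside. Outer width here: 55 mm free, 34 mm with the tablet gripped, 19 mm with jaws shut. Each 1 mm squeezed off it takes 2 mm off the jaw gap. To carry them open, squeeze to about 44 mm (springs push back 10 N; 12 N at 34 mm, 16 N shut). Outer faces here are parallel at 44 mm, flared 0.06 rad to the jaws when free.
- tongs_left: The arm at the tongs' +y side; origin on the hinge axis, 95 mm behind the tongs' origin, on the underside. Turns about z as the tongs close: 0 free, up to 0.19 rad clockwise from above relative to tongs.
- tongs_right: The tongs' arm at the tongs' -y side, mirror image of the left one.
- tongs_jaws (a point): Point midway between the two black flat jaws (each 35 mm long, 22 mm tall), 98 mm ahead of the tongs' origin, 11 mm above their underside: the tablet belongs here when gripped. Jaw gap: 81 mm free, about 59 mm when squeezed to 44 mm at the grip point.
- tablet: Round cleaning tablet, white with an orange top layer, 34 mm diameter, 28 mm tall, about 35 g, standing upright on the middle of the stand. Origin at the centre of its underside, z up.
- stand: Blue ceramic stand, fixed, 20 mm tall, 72 mm wide at its 4 mm thick foot, narrower above with a flat round top 52 mm wide. Origin at the centre of its underside.
- bowl: White bowl, loose, 150 mm wide at the rim, 70 mm tall, 0.45 kg. Origin at the centre of its underside.
- bowl_rim (a point): Centre of the bowl's mouth, at the height of the rim, 70 mm above the worktop.
- detergent: Green detergent bottle, 70 mm wide, 200 mm tall, standing at one side. A bystander. Origin at the centre of its underside.
- salt_jar: Glass jar with a steel lid, 72 mm wide, 110 mm tall, standing at the other side. A bystander. Origin at the centre of its underside.
- scrub_brush: Scrubbing brush, wooden back on yellow bristles, 150 x 50 mm, 40 mm tall, lying across at the far side of the worktop. A bystander. Origin at the centre of its underside.

How it is judged:
By the outcome, as a careful person would: the job done as asked, in the order asked, and still so for the second after the job is handed in, while the arm keeps its last pose, push and grip.
It also fails if it takes over 48 s, if anything falls off the work surface, if the arm or the gripper's body presses on something with over 40 N, if the wrist force passes 120 N, or if a joint passes its speed limit or range.

## Working session

There is one attempt and no reset: what is moved stays moved. The work goes in short steps, Python scripts to look and compute and a shell command to move; the robot and the scene stay as the last step left them, time stands still between calls to the robot, and variables do not carry over. Pictures are saved under pics/ and viewed, at most 10 in all, crops included, and the job is handed in when it is done.

```bash
ls; mkdir -p pics; cat > h.py <<'E'
import numpy as np, cv2
from cell import env, eyes
def ray(p,rc):
    K=np.array([[p['fx'],0,p['cx']],[0,p['fy'],p['cy']],[0,0,1.]])
    u=cv2.undistortPoints(np.array([[[rc[1],rc[0]]]],float),K,np.array(p['distortion'],float))[0,0]
    T=np.array(p['extrinsics']);R=T[:3,:3];d=R.T@np.array([u[0],u[1],1]);return -R.T@T[:3,3],d/np.linalg.norm(d)
def at_z(p,rc,z):
    o,d=ray(p,rc);return o+d*(z-o[2])/d[2]
def tri(rs):
    A=0;b=0
    for o,d in rs:
        M=np.eye(3)-np.outer(d,d);A=A+M;b=b+M@o
    x=np.linalg.solve(A,b);return x,[round(float(np.linalg.norm((np.eye(3)-np.outer(d,d))@(x-o))),1) for o,d in rs]
def proj(p,X):
    T=np.array(p['extrinsics']);K=np.array([[p['fx'],0,p['cx']],[0,p['fy'],p['cy']],[0,0,1.]])
    return cv2.projectPoints(np.array(X,float).reshape(-1,1,3),cv2.Rodrigues(T[:3,:3])[0],T[:3,3],K,np.array(p['distortion'],float))[0][:,0,::-1]
def save(p,n): cv2.imwrite('pics/'+n,p['pixels'][:,:,::-1])
E
python3 - <<'E'
from h import *
np.set_printoptions(precision=1,suppress=True)
P={n:eyes.read_camera(n) for n in('scene','side','wrist')}
cv2.imwrite('pics/a.png',cv2.resize(np.vstack([P['scene']['pixels'],P['side']['pixels']])[:,:,::-1],(480,600),interpolation=cv2.INTER_AREA))
save(P['wrist'],'w.png')
Z=dict(tongs=0,tongs_grip=11,tongs_jaws=11,tongs_left=0,tongs_right=0,tablet=20,stand=0,bowl=0,bowl_rim=70,detergent=0,salt_jar=0,scrub_brush=0)
for n,z in Z.items():
    rs=[];s=n+': '
    for c,p in P.items():
        r=eyes.spot_point(n,p)
        if r:
            q=r[0];s+=f"{c} {q['score']:.2f} {np.round(q['centre'])} z->{at_z(p,q['centre'],z)[:2]}; "
            if q['score']>.4: rs.append(ray(p,q['centre']))
    if len(rs)>1:s+=' TRI %s %s'%tri(rs)
    print(s)
print(env.state(),env.pinch_z)
E
```

```text
pics
tongs: side 0.95 [289. 320.] z->[579.6 254.2]; 
tongs_grip: scene 0.93 [166. 348.] z->[579.8 268.1]; side 0.90 [286. 319.] z->[583.6 252.2];  TRI [583.5 257.7  19.9] [0.9, 0.9]
tongs_jaws: scene 0.89 [181. 366.] z->[675.5 222. ]; side 0.56 [268. 290.] z->[670.2 211.5];  TRI [673.4 215.8  15.5] [4.3, 4.3]
tongs_left: scene 0.64 [156. 330.] z->[483.2 301.2]; side 0.85 [310. 349.] z->[496.4 300.2];  TRI [490.9 299.    2.6] [5.9, 5.9]
tongs_right: scene 0.67 [156. 330.] z->[486.2 301.4]; side 0.74 [138. 362.] z->[ 548.  -361.3];  TRI [585.6 -13.1 269.6] [59.0, 59.0]
tablet: scene 0.58 [203. 307.] z->[552.3  11.1]; side 0.60 [220. 347.] z->[545.2  27.6];  TRI [546.3  19.8  10.1] [0.6, 0.6]
stand: scene 0.62 [205. 313.] z->[562.3  28.8]; side 0.64 [221. 343.] z->[557.2  16.2];  TRI [560.8  23.    5.7] [4.4, 4.4]
bowl: scene 0.79 [262. 262.] z->[ 554.6 -261.5]; side 0.69 [156. 358.] z->[ 547.4 -268.9];  TRI [ 551.2 -263.5    2.4] [4.4, 4.4]
bowl_rim: scene 0.92 [244. 256.] z->[ 539.2 -257.9]; side 0.80 [140. 361.] z->[ 544.7 -273.7];  TRI [ 544.2 -263.6   78.7] [0.1, 0.1]
detergent: scene 0.55 [137. 358.] z->[522.1 476.3]; side 0.72 [374. 320.] z->[537.9 474.2];  TRI [531.1 473.    3.7] [7.0, 7.0]
salt_jar: scene 0.97 [338. 227.] z->[ 617.6 -512.7]; side 0.82 [110. 349.] z->[ 613.8 -509.4];  TRI [ 615.2 -512.    -2.7] [1.2, 1.2]
scrub_brush: scene 0.76 [219. 378.] z->[786.3  76.1]; side 0.59 [217. 262.] z->[793.5  48.8];  TRI [790.   61.2  15.4] [1.1, 1.1]
{'t': 1.95, 'joints': array([-1.4,  0.5,  1.6, -0. ,  1.1, -0.1]), 'qvel': array([-0., -0., -0., -0., -0., -0.]), 'tau': array([ -0. , -61.2, -25.8,   0.1,   0. ,   0. ]), 'eef_pos': array([ 153.3, -605.9,  214.7]), 'tcp_rot': array([3.1, 0. , 0.2]), 'ft_force': array([0.5, 0.3, 0.1]), 'moment': array([-0.,  0.,  0.]), 'grip_force': 0.0, 'opening': 0.9995282654327381} -18.8
```

View pics/a.png

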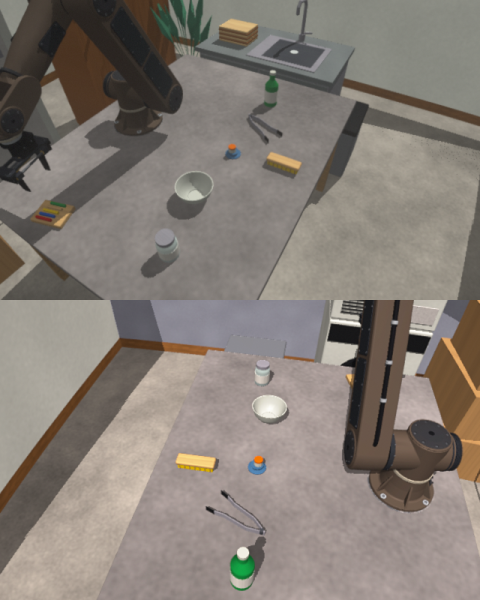

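```bash
python3 - <<'E'
from h import *
p=eyes.read_camera('wrist');s=env.state();np.set_printoptions(precision=4,suppress=True)
T=np.array(p['extrinsics']);c=-T[:3,:3].T@T[:3,3]
from scipy.spatial.transform import Rotation as Ro
R=Ro.from_euler('xyz',s['tcp_rot']).as_matrix()
print(s['tcp_rot'],R,'cam in tool',R.T@(c-s['eef_pos']),'cam axes in tool',R.T@T[:3,:3].T,p['fx'])
E
```

```text
[ 3.1415 -0.      0.2478] [[ 0.9695  0.2452  0.0001]
 [ 0.2452 -0.9695 -0.0001]
 [ 0.      0.0001 -1.    ]] cam in tool [  66.843     0.0029 -170.0738] cam axes in tool [[ 0.0009 -0.9705 -0.2413]
 [ 1.      0.001  -0.0001]
 [ 0.0003 -0.2413  0.9705]] 311.5884997286591
```

The tongs lie open at scene (265,127) in the stacked picture, jaws away from the robot. The tablet on its stand is at (233,152), the bowl at (194,187), and the bottle at (272,90) behind the tongs. The network reports match this. I'll grip with the tool's x axis reversed along the tongs (yaw about 2.72), because the j6 range favours it.

```bash
cat > plan.py <<'E'
import sys,numpy as np
from cell import env
# x y z yaw(rad) n -> rows from the present pose, straight line, even turn
def plan(wps):
    s=env.state();p=np.array(s['eef_pos'],float);y=float(s['tcp_rot'][2])
    for *q,yy,n in wps:
        d=(np.array(q)-p)/n/60; dy=((yy-y+np.pi)%(2*np.pi)-np.pi)/n; out=[]
        for i in range(n):
            a=y+dy*i; c,sn=np.cos(a),np.sin(a)
            out.append([[round(d[0]*c+d[1]*sn,2),round(d[0]*sn-d[1]*c,2),round(-d[2],2)],round(-np.degrees(dy)/5,2)])
        print(out); p=np.array(q,float); y=yy
if __name__=='__main__': plan(eval(sys.argv[1]))
E
python3 plan.py '[(480,-180,215,1.12,10),(560,200,215,1.99,10),(580,258,215,2.72,9)]'
```

```text
[[[np.float64(0.7), np.float64(-0.55), np.float64(-0.0)], np.float64(-1.0)], [[np.float64(0.75), np.float64(-0.49), np.float64(-0.0)], np.float64(-1.0)], [[np.float64(0.79), np.float64(-0.42), np.float64(-0.0)], np.float64(-1.0)], [[np.float64(0.82), np.float64(-0.35), np.float64(-0.0)], np.float64(-1.0)], [[np.float64(0.85), np.float64(-0.28), np.float64(-0.0)], np.float64(-1.0)], [[np.float64(0.87), np.float64(-0.21), np.float64(-0.0)], np.float64(-1.0)], [[np.float64(0.89), np.float64(-0.13), np.float64(-0.0)], np.float64(-1.0)], [[np.float64(0.89), np.float64(-0.05), np.float64(-0.0)], np.float64(-1.0)], [[np.float64(0.89), np.float64(0.03), np.float64(-0.0)], np.float64(-1.0)], [[np.float64(0.89), np.float64(0.1), np.float64(-0.0)], np.float64(-1.0)]]
[[[np.float64(0.63), np.float64(-0.16), np.float64(-0.0)], np.float64(-1.0)], [[np.float64(0.64), np.float64(-0.1), np.float64(-0.0)], np.float64(-1.0)], [[np.float64(0.65), np.float64(-0.04), np.float64(-0.0)], np.float64(-1.0)], [[np.float64(0.65), np.float64(0.01), np.float64(-0.0)], np.float64(-1.0)], [[np.float64(0.64), np.flo
[... 419 characters left out ...]
4(-1.0)]]
[[[np.float64(0.08), np.float64(0.08), np.float64(-0.0)], np.float64(-0.93)], [[np.float64(0.08), np.float64(0.08), np.float64(-0.0)], np.float64(-0.93)], [[np.float64(0.07), np.float64(0.09), np.float64(-0.0)], np.float64(-0.93)], [[np.float64(0.06), np.float64(0.1), np.float64(-0.0)], np.float64(-0.93)], [[np.float64(0.05), np.float64(0.1), np.float64(-0.0)], np.float64(-0.93)], [[np.float64(0.05), np.float64(0.1), np.float64(-0.0)], np.float64(-0.93)], [[np.float64(0.04), np.float64(0.11), np.float64(-0.0)], np.float64(-0.93)], [[np.float64(0.03), np.float64(0.11), np.float64(-0.0)], np.float64(-0.93)], [[np.float64(0.02), np.float64(0.11), np.float64(-0.0)], np.float64(-0.93)]]
```

```bash
sed -i 's/\[\[round(d\[0\]\*c+d\[1\]\*sn,2),round(d\[0\]\*sn-d\[1\]\*c,2),round(-d\[2\],2)\]/[[round(float(v),2) for v in (d[0]*c+d[1]*sn,d[0]*sn-d[1]*c,-d[2])]/; s/round(-np.degrees(dy)\/5,2)/round(float(-np.degrees(dy)\/5),2)/' plan.py
python3 -m inch '[[[0.7,-0.55,0],-1,-1],[[0.75,-0.5,0],-1,-1],[[0.8,-0.4,0],-1,-1],[[0.8,-0.35,0],-1,-1],[[0.85,-0.3,0],-1,-1],[[0.85,-0.2,0],-1,-1],[[0.9,-0.1,0],-1,-1],[[0.9,-0.05,0],-1,-1],[[0.9,0,0],-1,-1],[[0.9,0.1,0],-1,-1]]'
python3 -m inch '[[[0.65,-0.15,0],-1,-1],[[0.65,-0.1,0],-1,-1],[[0.65,-0.05,0],-1,-1],[[0.65,0,0],-1,-1],[[0.65,0.05,0],-1,-1],[[0.65,0.1,0],-1,-1],[[0.6,0.2,0],-1,-1],[[0.6,0.25,0],-1,-1],[[0.6,0.3,0],-1,-1],[[0.55,0.35,0],-1,-1]]'
cat > look.py <<'E'
from h import *
np.set_printoptions(precision=1,suppress=True)
Z=dict(tongs=0,tongs_grip=11,tongs_jaws=11,tongs_left=0,tongs_right=0,tablet=20,stand=0)
def look(name,zs=Z,cams=('wrist',)):
    P=[eyes.read_camera(c) for c in cams]
    for n,z in zs.items():
        for c,p in zip(cams,P):
            r=eyes.spot_point(n,p)
            if r: print(n,c,round(r[0]['score'],2),np.array(r[0]['centre']),at_z(p,r[0]['centre'],z)[:2])
    for c,p in zip(cams,P): save(p,name+c+'.png')
    return P
E
python3 -c "
from look import *
p=look('b')[0];s=env.state();print(s['eef_pos'],s['tcp_rot'],s['t'])
import pickle;pickle.dump({k:v for k,v in p.items()},open('b.pkl','wb'))"; python3 plan.py '[(580,258,215,2.72,10)]'
```

```text
t: 3.25
eef_pos: [481.0, -178.7, 214.9]
tcp_rot: [3.141, 0.0, 1.123]
ft_force: [0.3, -0.8, -0.4]
opening: 1.001
grip_force: 0.0
t: 4.5
eef_pos: [561.9, 205.0, 214.7]
tcp_rot: [3.141, 0.0, 1.996]
ft_force: [0.4, -0.1, 1.3]
opening: 1.001
grip_force: 0.0
tongs_left wrist 0.58 [ 82.1 306.9] [498.9 301. ]
tongs_right wrist 0.85 [ 80.1 307.7] [498.9 303.4]
tablet wrist 0.69 [303.9 257.3] [552.1  20.5]
stand wrist 0.66 [297.1 264.7] [558.5  21.2]
[561.7 202.6 214.7] [-3.1  0.   2. ] 4.9
[[[0.07, 0.07, -0.0], -0.83], [[0.07, 0.07, -0.0], -0.83], [[0.06, 0.08, -0.0], -0.83], [[0.06, 0.08, -0.0], -0.83], [[0.05, 0.08, -0.0], -0.83], [[0.04, 0.09, -0.0], -0.83], [[0.04, 0.09, -0.0], -0.83], [[0.03, 0.09, -0.0], -0.83], [[0.02, 0.09, -0.0], -0.83], [[0.02, 0.1, -0.0], -0.83]]
```

View pics/bwrist.png

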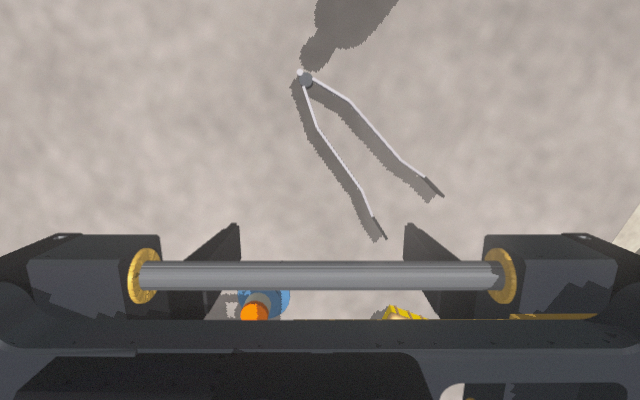

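The tongs are fully visible: hinge at about (75,304) and jaw ends at about (238,385) and (195,442). The tablet's orange top is at (312,254) on the blue stand, partly behind the gripper. I'll fit the tongs' pose from these points.

```bash
python3 - <<'E'
import pickle
from h import *
np.set_printoptions(precision=1,suppress=True)
p=pickle.load(open('b.pkl','rb'))
h=at_z(p,(75,303),22);a=at_z(p,(238,386),22);b=at_z(p,(195,443),22)
print(h,a,b,np.linalg.norm(a-b)); m=(a+b)/2
d=m-h;y=np.arctan2(d[1],d[0]);u=d/np.linalg.norm(d);print('yaw',y,np.linalg.norm(d),'origin',m-115*u,h+95*u)
# mask axis
q=eyes.cut_out('tongs',eyes.read_camera('wrist'));m=q[0]['mask'];print(q[0]['score'],m.sum())
# 2-view heights: wrist vs scene/side
W=eyes.read_camera('wrist')
S=eyes.read_camera('scene');D=eyes.read_camera('side')
for n in('tongs_left','tablet','stand','tongs_grip'):
    rs=[]
    for c in(W,S,D):
        r=eyes.spot_point(n,c)
        if r and r[0]['score']>.4: rs.append(ray(c,r[0]['centre']))
    print(n,len(rs),tri(rs) if len(rs)>1 else '')
E
```

```text
[494.1 303.9  22. ] [663.2 173.1  22. ] [700.3 249.9  22. ] 85.23871619166286
yaw -0.45752329971545475 209.21965677325642 origin [578.6 262.3  22. ] [579.3 261.9  22. ]
0.86 1734
tongs_left 3 (array([501.6, 300.2,  -0.6]), [3.1, 6.0, 4.1])
tablet 3 (array([592.2,  83. , -18.3]), [82.6, 60.9, 136.6])
stand 3 (array([554.6,  25.1,   0.9]), [2.2, 0.6, 2.5])
tongs_grip 2 (array([587.1, 254.8,  24.6]), [1.4, 1.4])
```

```bash
python3 -m inch '[[[0.05,0.05,0],-0.85,-1],[[0.05,0.05,0],-0.85,-1],[[0.05,0.1,0],-0.85,-1],[[0.05,0.1,0],-0.85,-1],[[0.05,0.1,0],-0.85,-1],[[0.05,0.1,0],-0.8,-1],[[0.05,0.1,0],-0.8,-1],[[0.05,0.1,0],-0.8,-1],[[0,0.1,0],-0.8,-1],[[0,0.1,0],-0.8,-1]]'
python3 -c "
from look import *
p=look('c')[0]"
```

```text
t: 7.0
eef_pos: [584.5, 259.6, 214.6]
tcp_rot: [-3.142, 0.0, 2.715]
ft_force: [-0.8, -0.1, -0.6]
opening: 0.998
grip_force: 0.0
tongs_jaws wrist 0.53 [ 98.  326.6] [499.8 303.9]
tongs_left wrist 0.69 [ 98.4 325.7] [499.1 303.2]
tongs_right wrist 0.91 [ 99.7 326.2] [500.7 303.2]
tablet wrist 0.73 [237.7 136.4] [553.8  19.8]
stand wrist 0.66 [232.3 151.8] [557.4  27.7]
```

View pics/cwrist.png

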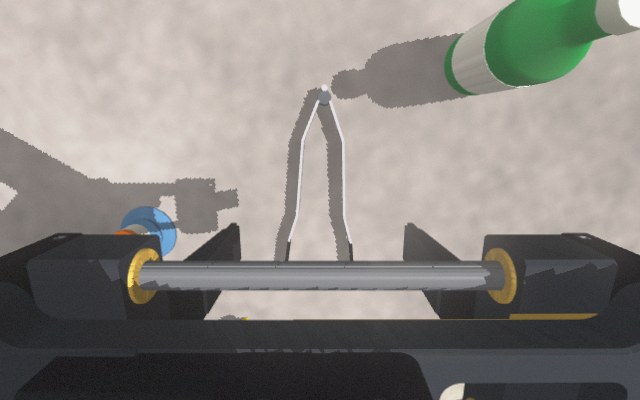

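The tongs' axis runs almost straight up the image (hinge (93,324), arm centre line at column 323), so yaw is aligned. The stand is at (230,150). Next I'll compute the offset.

```bash
python3 - <<'E'
from h import *
from scipy.spatial.transform import Rotation as Ro
np.set_printoptions(precision=1,suppress=True)
p=eyes.read_camera('wrist');s=env.state()
R=Ro.from_euler('xyz',s['tcp_rot']).as_matrix()
for rc in [(93,324),(140,302),(140,343),(180,301),(180,345),(215,297),(215,348),(241,290),(241,350)]:
    print(rc,(R.T@(at_z(p,rc,22)-s['eef_pos']))[:2])
# white/bright pixel edges per row
g=p['pixels'].astype(int);
for r in(130,140,150,160,170,180,190,200):
    c=np.where((g[r,270:370].min(1)>200))[0]+270
    if len(c): 
        L=c[c<323];Rr=c[c>323]; print(r,L,Rr,[ (R.T@(at_z(p,(r,x.mean()),22)-s['eef_pos']))[:2] for x in(L,Rr) if len(x)])
print(s['tcp_rot'],s['eef_pos'])
E
```

```text
(93, 324) [99.8  2.3]
(140, 302) [ 48.7 -22.8]
(140, 343) [48.7 24.2]
(180, 301) [  2.2 -24.6]
(180, 345) [ 2.3 27.3]
(215, 297) [-40.8 -30.1]
(215, 348) [-40.8  31.8]
(241, 290) [-74.4 -39.4]
(241, 350) [-74.4  34.9]
130 [305 306 307] [339 340] [array([ 59.8, -18.1]), array([59.9, 20. ])]
140 [302 303] [342 343] [array([ 48.7, -22.2]), array([48.7, 23.6])]
150 [301 302] [343 344] [array([ 37.3, -23.5]), array([37.3, 24.9])]
160 [300 301 302] [343 344] [array([ 25.8, -24.3]), array([25.8, 25.1])]
170 [300 301] [343 344] [array([ 14.1, -25. ]), array([14.1, 25.3])]
180 [299 300] [343 344] [array([  2.2, -26.4]), array([ 2.3, 25.5])]
190 [298 299] [343 344 345] [array([ -9.9, -27.8]), array([-9.8, 26.3])]
200 [298 299] [343 344 345] [array([-22.1, -28. ]), array([-22.1,  26.6])]
[-3.1  0.   2.7] [584.3 259.2 214.7]
```

```bash
python3 -m inch '[[[0.06,0,0.5],0.2,-1],[[0,0,0.5],0,-1],[[0,0,0.5],0,-1],[[0,0,0.5],0,-1],[[0,0,0.5],0,-1],[[0,0,0.4],0,-1],[[0,0,0.3],0,-1],[[0,0,0.2],0,-1],[[0,0,0.1],0,-1],[[0,0,0],0,-1]]'
python3 -m inch '[[[0,0,0],0,-0.5],[[0,0,0],0,-0.3],[[0,0,0],0,-0.2],[[0,0,0],0,-0.1],[[0,0,0],0,0],[[0,0,0],0,0.07],[[0,0,0],0,0.07],[[0,0,0],0,0.07],[[0,0,0],0,0.07],[[0,0,0],0,0.07]]'
```

```text
t: 8.7
eef_pos: [581.2, 260.9, 4.7]
tcp_rot: [-3.142, 0.0, 2.696]
ft_force: [-0.3, 0.6, -0.3]
opening: 0.997
grip_force: 0.0
t: 9.95
eef_pos: [581.2, 260.9, 4.7]
tcp_rot: [3.141, 0.0, 2.696]
ft_force: [1.8, 0.4, 2.7]
opening: 0.469
grip_force: 10.6
```

```bash
python3 -m inch '[[[0,0,-0.1],0,0.07],[[0,0,-0.2],0,0.07],[[0,0,-0.3],0,0.07],[[0,0,-0.3],0,0.07],[[0,0,-0.3],0,0.07],[[0,0,-0.3],0,0.07],[[0,0,-0.2],0,0.07],[[0,0,-0.2],0,0.07],[[0,0,-0.1],0,0.07],[[0,0,0],0,0.07]]'
python3 -m inch '[[[0,0,0],1,0.07],[[0,0,0],1,0.07],[[0,0,0],1,0.07],[[0,0,0],1,0.07],[[0,0,0],1,0.07],[[0,0,0],1,0.07],[[0,0,0],1,0.07],[[0,0,0],1,0.07],[[0,0,0],1,0.07],[[0,0,0],1,0.07]]'
python3 - <<'E'
from look import *
P=look('d',dict(tongs_jaws=131,tongs_grip=131,tablet=20,stand=0),('scene','side','wrist'))
for n in('tongs_jaws','tongs_grip','tablet','stand'):
    rs=[ray(p,r[0]['centre']) for p in P if (r:=eyes.spot_point(n,p)) and r[0]['score']>.4]
    print(n,len(rs),tri(rs) if len(rs)>1 else '')
S,D=[p['pixels'][:,:,::-1] for p in P[:2]]
def crop(p,im):
    r,c=proj(p,[[560,110,90]])[0].astype(int);r=min(max(r,90),310);c=min(max(c,130),510)
    print(r-90,c-130);return cv2.resize(im[r-90:r+90,c-130:c+130],None,fx=3,fy=3)[:540:2,:,:] if 0 else cv2.resize(im[r-90:r+90,c-130:c+130],(430,298))
cv2.imwrite('pics/d.png',np.vstack([crop(P[0],S),crop(P[1],D)]))
s=env.state();print(s['eef_pos'],s['tcp_rot'],s['opening'])
E
```

```text
t: 11.2
eef_pos: [581.1, 260.9, 124.8]
tcp_rot: [3.142, 0.0, 2.696]
ft_force: [-0.0, -0.2, -1.3]
opening: 0.468
grip_force: 9.8
t: 12.45
eef_pos: [580.8, 260.8, 123.8]
tcp_rot: [-3.14, 0.0, 1.82]
ft_force: [0.3, 0.3, -1.1]
opening: 0.467
grip_force: 9.8
tongs_jaws scene 0.48 [159.5 341.7] [606.7 151. ]
tongs_grip scene 0.61 [259.6 258.6] [ 611.8 -338.6]
tongs_grip side 0.81 [260.  317.1] [589.9 253. ]
tablet scene 0.59 [202.5 310. ] [559.5  16.2]
stand scene 0.61 [206.8 310. ] [559.5  15.8]
stand side 0.57 [222.  342.6] [556.9  20.3]
tongs_jaws 1 
tongs_grip 2 (array([ 527.5,  -70.2, -244.1]), [125.3, 125.3])
tablet 1 
stand 2 (array([557.5,  18.3,  -2.9]), [0.5, 0.5])
81 193
136 208
[581.1 260.9 124.6] [-3.1  0.   1.8] 0.4634704673058649
```

View pics/d.png

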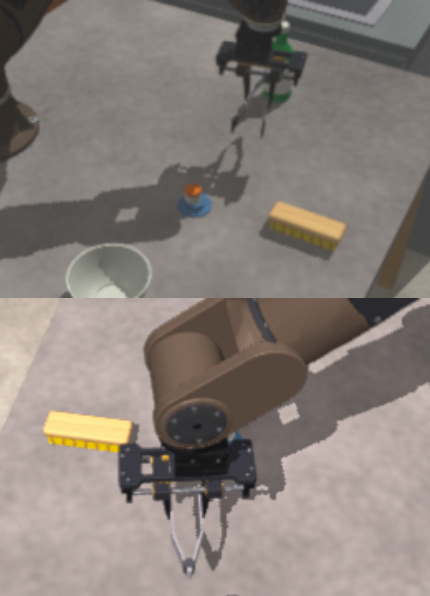

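The tongs are held and level, with the jaws open towards the tablet (tablet at (193,192) in the upper crop, jaw tips at (235,130) and (267,135)). I'll refine the tablet position from silhouettes in the scene view and the earlier wrist view.

```bash
python3 - <<'E'
from h import *
import pickle
from scipy.optimize import least_squares
np.set_printoptions(precision=1,suppress=True)
S=eyes.read_camera('scene');B=pickle.load(open('b.pkl','rb'))
th=np.linspace(0,6.283,60)
def cyl(x,y,r,z0,z1): return np.vstack([np.c_[x+r*np.cos(th),y+r*np.sin(th),0*th+z] for z in(z0,z1)])
obs={}
for n,p in(('S',S),('B',B)):
    h=cv2.cvtColor(p['pixels'],cv2.COLOR_RGB2HSV)
    m=(h[...,0]<16)&(h[...,1]>170)&(h[...,2]>110)
    c=proj(p,[[553,20,46]])[0]; rr,cc=np.indices(m.shape);m&=(abs(rr-c[0])<25)&(abs(cc-c[1])<25)
    b=(h[...,0]>95)&(h[...,0]<125)&(h[...,1]>90)&(abs(rr-c[0])<45)&(abs(cc-c[1])<45)
    f=lambda m:(np.where(m)[0].min(),np.where(m)[0].max()+1,np.where(m)[1].min(),np.where(m)[1].max()+1)
    obs[n]=(f(m),f(b));print(n,obs[n],m.sum(),b.sum())
def ext(p,P): 
    q=proj(p,P);return q[:,0].min(),q[:,0].max(),q[:,1].min(),q[:,1].max()
# tablet top: scene top row/left/right; wrist top/left/right.  
for use in ('S','B','SB'):
  def res(v):
    o=[]
    for n,p in(('S',S),('B',B)):
        if n in use:
            e=ext(p,cyl(v[0],v[1],17,v[2]-8,v[2]));t=obs[n][0]
            o+=[e[0]+.5-t[0] ,e[2]+.5-t[2],e[3]+.5-t[3]]
    if len(use)==1:o.append((v[2]-48)*5)
    return np.array(o)
  r=least_squares(res,[553,20,48]);print('tablet top',use,r.x,r.fun)
for n,p in(('S',S),('B',B)):
    for q in eyes.cut_out('stand',p)[:1] if n=='S' else []: print('stand mask centre z~10',at_z(p,q['centre'],8))
    e=lambda v:ext(p,cyl(v[0],v[1],36,0,4));t=obs[n][1]
    r=least_squares(lambda v:[e(v)[2]+.5-t[2],e(v)[3]+.5-t[3],(e(v)[1]+.5-t[1]) if n=='S' else (e(v)[0]+.5-t[0])],[553,20]);print('foot',n,r.x,r.fun)
E
```

```text
S ((np.int64(193), np.int64(199), np.int64(306), np.int64(314)), (np.int64(198), np.int64(211), np.int64(302), np.int64(320))) 36 91
B ((np.int64(302), np.int64(320), np.int64(240), np.int64(268)), (np.int64(291), np.int64(318), np.int64(238), np.int64(290))) 200 530
tablet top S [557.  18.  48.] [-0.  -1.1  1.1 -0. ]
tablet top B [552.8  19.7  48. ] [ 0.  -0.4  0.4 -0. ]
tablet top SB [553.1  19.1  46.8] [-0.3 -1.9  0.3 -0.  -0.   0.6]
stand mask centre z~10 [573.3   2.4   8. ]
foot S [551.8  32.5] [-1.4  1.4 -0.1]
foot B [567.1  -3.4] [-0.1  0.1  0. ]
```

```bash
python3 plan.py '[(554,117,90,1.571,10)]'
```

```text
[[[-0.22, -0.1, 0.06], 0.29], [[-0.22, -0.1, 0.06], 0.29], [[-0.23, -0.09, 0.06], 0.29], [[-0.23, -0.09, 0.06], 0.29], [[-0.23, -0.08, 0.06], 0.29], [[-0.23, -0.08, 0.06], 0.29], [[-0.23, -0.07, 0.06], 0.29], [[-0.24, -0.06, 0.06], 0.29], [[-0.24, -0.06, 0.06], 0.29], [[-0.24, -0.05, 0.06], 0.29]]
```

```bash
python3 -m inch '[[[-0.2,-0.1,0],0.3,0.07],[[-0.25,-0.1,0],0.3,0.07],[[-0.25,-0.1,0],0.3,0.07],[[-0.25,-0.1,0.1],0.3,0.07],[[-0.25,-0.1,0.1],0.3,0.07],[[-0.25,-0.1,0.1],0.3,0.07],[[-0.25,-0.05,0.1],0.3,0.07],[[-0.25,-0.05,0.1],0.3,0.07],[[-0.25,-0.05,0.1],0.25,0.07],[[-0.1,-0.05,0],0.25,0.07]]'
python3 - <<'E'
from look import *
P=look('e',dict(tongs_jaws=96,tablet=20,stand=0),('scene','side'))
s=env.state();print(s['eef_pos'],s['tcp_rot'],s['opening'],s['t'])
t=s['eef_pos']
J=[[t[0]+dx,t[1]-dy,t[2]-4.7+22] for dy in(80,115) for dx in(-30,30)]
out=[]
for p in P:
    im=p['pixels'][:,:,::-1].copy()
    r,c=proj(p,[[554,40,50]])[0].astype(int);k=6
    im=cv2.resize(im[r-33:r+33,c-50:c+50],None,fx=k,fy=k,interpolation=cv2.INTER_CUBIC)
    for col,X in(((0,0,255),J),((0,255,0),[[554,19,48]])):
        for q in proj(p,X): cv2.circle(im,(int((q[1]-c+50)*k),int((q[0]-r+33)*k)),3,col,-1)
    out.append(im[:300 if 0 else 396])
cv2.imwrite('pics/e.png',cv2.resize(np.vstack(out),(450,594)))
E
```

```text
t: 15.15
eef_pos: [552.6, 116.2, 88.1]
tcp_rot: [-3.141, 0.0, 1.568]
ft_force: [-0.2, 0.6, -0.2]
opening: 0.468
grip_force: 9.8
tongs_jaws scene 0.64 [185.7 306.1] [549.5  10.3]
tongs_jaws side 0.41 [110.6 348.4] [ 603.7 -382. ]
tablet scene 0.62 [203.8 310.8] [565.1  12.1]
tablet side 0.43 [216.1 347.4] [545.1  11.9]
stand scene 0.76 [203.7 310.8] [554.1  30.5]
stand side 0.45 [221.4 343.1] [555.8  17.8]
[553.  117.6  88.7] [3.1 0.  1.6] 0.4662620294248231 15.55
```

View pics/e.png

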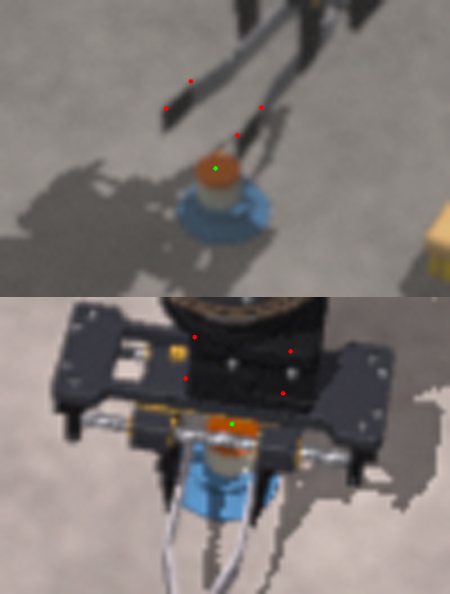

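In the scene crop, the predicted jaw corners (red) sit on the real jaws (tips at (164,108) and (237,137)). The tablet-top dot is centred on the orange disc at (216,168), and the side view agrees. Descending.

```bash
python3 -m inch '[[[0,0.02,0.1],0,0.07],[[0,0,0.15],0,0.07],[[0,0,0.15],0,0.07],[[0,0,0.15],0,0.07],[[0,0,0.15],0,0.07],[[0,0,0.1],0,0.07],[[0,0,0.1],0,0.07],[[0,0,0.08],0,0.07],[[0,0,0],0,0.07],[[0,0,0],0,0.07]]'
python3 - <<'E'
from look import *
p=eyes.read_camera('scene');s=env.state();print(s['eef_pos'],s['opening'],s['ft_force'],s['t'])
r,c=proj(p,[[554,40,40]])[0].astype(int)
cv2.imwrite('pics/f.png',cv2.resize(p['pixels'][r-33:r+33,c-50:c+50,::-1],None,fx=6,fy=6,interpolation=cv2.INTER_CUBIC))
E
```

```text
t: 16.8
eef_pos: [554.3, 117.2, 30.0]
tcp_rot: [3.141, 0.0, 1.57]
ft_force: [-0.9, -0.1, -0.2]
opening: 0.466
grip_force: 9.8
[554.3 117.2  30. ] 0.4669405191823432 [ 0.1 -0.4  0.2] 16.85
```

View pics/f.png

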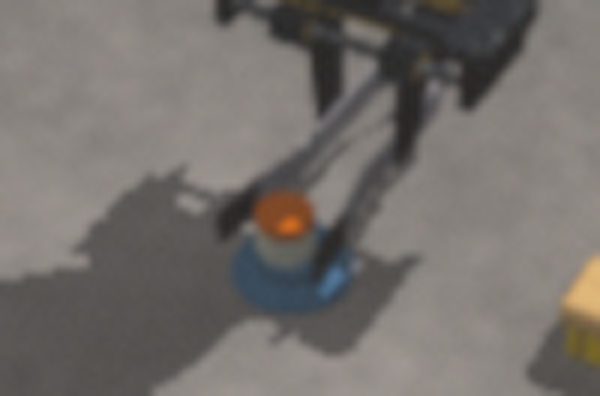

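The tablet at (287,230) sits between the jaws (tips at about (225,232) and (322,272)), midway along them and clear of both. Closing.

```bash
python3 -m inch '[[[0,0,0],0,0.15],[[0,0,0],0,0.2],[[0,0,0],0,0.24],[[0,0,0],0,0.27],[[0,0,0],0,0.3],[[0,0,0],0,0.35],[[0,0,0],0,0.4],[[0,0,0],0,0.5],[[0,0,0],0,0.6],[[0,0,0],0,0.6]]'
python3 -m inch '[[[0,0,-0.02],0,0.6],[[0,0,-0.04],0,0.6],[[0,0,-0.1],0,0.6],[[0,0,-0.15],0,0.6],[[0,0,-0.2],0,0.6],[[0,0,-0.2],0,0.6],[[0,0,-0.2],0,0.6],[[0,0,-0.15],0,0.6],[[0,0,-0.1],0,0.6],[[0,0,0],0,0.6]]'
python3 - <<'E'
from look import *
p=eyes.read_camera('scene');s=env.state();print(s['eef_pos'],s['opening']*95,s['grip_force'],s['t'])
r,c=proj(p,[[554,40,80]])[0].astype(int)
cv2.imwrite('pics/g.png',cv2.resize(p['pixels'][r-33:r+33,c-50:c+50,::-1],None,fx=6,fy=6,interpolation=cv2.INTER_CUBIC))
for k in range(1):
    D=eyes.read_camera('side')
    # bowl rim: white ellipse fit
    rs=[]
    for n,q in(('scene',p),('side',D)):
        for nm,z in(('bowl_rim',70),('bowl',0)):
            r=eyes.spot_point(nm,q)
            if r: print(nm,n,r[0]['score'],at_z(q,r[0]['centre'],z))
        m=eyes.cut_out('bowl',q)[0]['mask'].astype(np.uint8)
        cn=max(cv2.findContours(m,0,1)[0],key=cv2.contourArea)[:,0]
        e=(cn[:,0].min(),cn[:,0].max(),cn[:,1].min())
        th=np.linspace(0,6.283,90)
        from scipy.optimize import least_squares
        def f(v):
            g=proj(q,np.c_[v[0]+75*np.cos(th),v[1]+75*np.sin(th),0*th+70]);return [g[:,1].min()-e[0],g[:,1].max()-e[1],g[:,0].min()-e[2]]
        o=least_squares(f,[545,-264]);print('rim fit',n,o.x,o.fun)
E
```

```text
t: 18.1
eef_pos: [554.1, 117.2, 29.8]
tcp_rot: [-3.142, 0.0, 1.57]
ft_force: [0.2, -0.1, -1.0]
opening: 0.353
grip_force: 29.9
t: 19.35
eef_pos: [554.2, 117.2, 99.7]
tcp_rot: [3.141, 0.0, 1.57]
ft_force: [-0.4, -0.4, -1.3]
opening: 0.35
grip_force: 29.9
[554.1 117.2  99.4] 33.18780352935487 29.936109334230423 19.4
bowl_rim scene 0.71 [ 544.1 -264.8   70. ]
bowl scene 0.6 [ 544.2 -260.3    0. ]
rim fit scene [523.9 131. ] [-12.8  12.8  -1.7]
bowl_rim side 0.32 [ 619.4 -402.6   70. ]
bowl side 0.36 [562.4 152.1   0. ]Traceback (most recent call last):
  File "<stdin>", line 13, in <module>
IndexError: list index out of range
```

View pics/g.png

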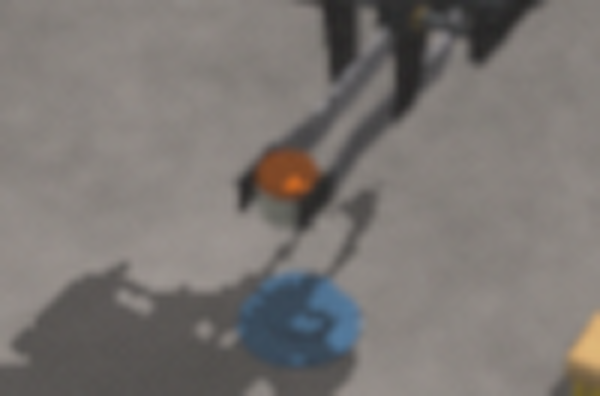

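The tablet is upright between both jaws at (288,185), well above the empty stand. Carrying it to the bowl at about (546,-264).

```bash
python3 -m inch '[[[0,0,-0.15],0,0.6],[[-0.05,0,-0.15],0,0.6],[[-0.1,0,-0.05],0,0.6],[[-0.2,0,0],0,0.6],[[-0.25,-0.02,0],0,0.6],[[-0.3,-0.02,0],0,0.6],[[-0.35,-0.02,0],0,0.6],[[-0.35,-0.02,0],0,0.6],[[-0.35,-0.02,0],0,0.6],[[-0.35,-0.02,0],0,0.6]]'
python3 -m inch '[[[-0.35,-0.02,0],0,0.6],[[-0.35,0,0],0,0.6],[[-0.35,0,0],0,0.6],[[-0.35,0,0],0,0.6],[[-0.3,0,0],0,0.6],[[-0.25,0,0],0,0.6],[[-0.2,0,0],0,0.6],[[-0.15,0,0],0,0.6],[[-0.1,0,0],0,0.6],[[-0.05,0,0],0,0.6]]'
python3 - <<'E'
from look import *
P=[eyes.read_camera(c) for c in('scene','side')];s=env.state();print(s['eef_pos'],s['tcp_rot'],s['opening']*95,s['grip_force'],s['t'])
out=[];t=s['eef_pos'];th=np.linspace(0,6.283,40)
for p in P:
    r,c=proj(p,[[546,-250,90]])[0].astype(int);k=4
    im=cv2.resize(p['pixels'][r-50:r+50,c-75:c+75,::-1],None,fx=k,fy=k,interpolation=cv2.INTER_CUBIC)
    for col,X in(((0,0,255),np.c_[546+75*np.cos(th),-264+75*np.sin(th),70+0*th]),((0,255,0),[[t[0],t[1]-98,t[2]+19]])):
        for q in proj(p,X): cv2.circle(im,(int((q[1]-c+75)*k),int((q[0]-r+50)*k)),2,col,-1)
    out.append(im)
    for nm,z in(('bowl_rim',70),('bowl',0),('tongs_jaws',t[2]+6)):
        q=eyes.spot_point(nm,p)
        if q: print(nm,q[0]['score'],at_z(p,q[0]['centre'],z))
cv2.imwrite('pics/i.png',cv2.resize(np.vstack(out),(450,600)))
E
```

```text
t: 21.0
eef_pos: [546.4, -22.5, 120.3]
tcp_rot: [-3.141, 0.0, 1.569]
ft_force: [0.7, 0.2, -1.0]
opening: 0.35
grip_force: 29.9
t: 22.25
eef_pos: [545.5, -167.9, 120.4]
tcp_rot: [-3.142, 0.0, 1.57]
ft_force: [-0.3, -0.6, -0.8]
opening: 0.35
grip_force: 29.9
[ 545.5 -167.8  120.4] [3.1 0.  1.6] 33.18784212938427 29.93585127987899 22.35
bowl_rim 0.95 [ 542.5 -263.    70. ]
bowl 0.61 [ 555.4 -253.1    0. ]
tongs_jaws 0.94 [ 544.8 -264.8  126.4]
bowl_rim 0.95 [ 542.5 -258.7   70. ]
bowl 0.71 [ 565.4 -267.2    0. ]
tongs_jaws 0.72 [ 546.5 -271.9  126.4]
```

View pics/i.png

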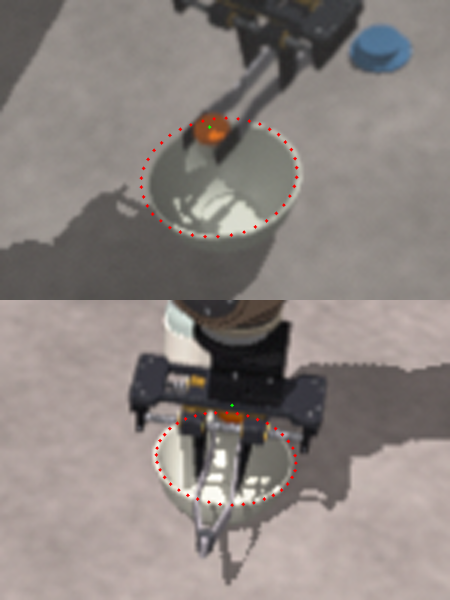

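Scene view: the bowl rim is centred at about (223,178), and the tablet is held at (212,130), which projects to over the bowl's middle. The rim and the tablet show the same small offset from prediction. I'll nudge 4 mm, settle, and check once more.

```bash
python3 -m inch '[[[0.02,0,0],0,0.6],[[0.02,0,0],0,0.6],[[0.02,0,0],0,0.6],[[0,0,0],0,0.6],[[0,0,0],0,0.6],[[0,0,0],0,0.6],[[0,0,0],0,0.6],[[0,0,0],0,0.6],[[0,0,0],0,0.6],[[0,0,0],0,0.6]]'
python3 -c "
from cell import env
s=env.state();print(s['qvel'],s['opening'],s['t']);print(env.job_done())"
```

```text
t: 23.9
eef_pos: [545.5, -164.2, 120.4]
tcp_rot: [3.142, 0.0, 1.57]
ft_force: [0.0, -0.1, -1.8]
opening: 0.349
grip_force: 29.9
[-2.79361084e-04  1.86797775e-04 -8.12676733e-04  7.86193847e-05
 -1.36867178e-03  1.01120585e-03] 0.3493438617906304 23.9
the job is handed in; nothing more can be done
None
```

I handed the job in at about 24 s: the tongs hold the tablet squeezed and still over the middle of the bowl, its underside by my estimate about 40 mm above the rim; no verdict came back, and I took no picture after a last 4 mm centring nudge.

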